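# Make the scroll saw ready and start it

### The arm

A 7-joint arm with a two-finger parallel gripper is mounted at the origin on the work surface. World frame = base frame: x ahead of the robot, y to its left, z up, the work surface at z = 0. Lengths are in m, angles in rad, forces in N, time in s.
With the tool pointing down it reaches from about 0.35 to 0.9 m from the base axis. Payload 8.1 kg.
Tool frame: the origin (TCP) lies at the very end of the fingers, on their centre line; the grasp point (between the pads) lies 19 mm behind it; z points along the fingers, x is the direction in which the jaws open and shut, and the axes are right-handed (so a half turn about z gives the same grasp; the last joint's range is limited). The gripper opens to 92 mm and grips with 3 to 60 N. Pads are 19 mm wide; open, the fingers measure 130 mm over their backs; the gripper's body (75 mm by 190 mm) begins 47 mm behind the grasp point.
Start: joints at [-1.346, 0.434, 0.025, 1.573, -0.012, 1.134, -0.075], TCP at [0.201, 0.592, 0.199] pointing down, gripper open.
Joint ranges: [-2.62, 2.62], [-0.44, 2.09], [-1.27, 1.32], [0.08, 2.57], [-1.32, 4.46], [0.12, 2], [-2.74, 2.74]. Speed limits (rad/s): [2.22, 2.22, 3.01, 3.01, 3.14, 3.14, 3.14].

### API

Orientations are given as a rotation vector (axis times angle).
In Python, from cell import status, viewer, arm gives the robot as it stands.
- The arm moves only by the tool jog_arm, never from a script. Its argument "commands" is text: rows parted by semicolons, each of 7 numbers parted by spaces: the closure, from -1 (fully open) to 1 (shut), then the shift along the world's x, y, z normalised to -1 to 1, where 1 is 0.3 m, then the turn, a rotation vector about the world's x, y, z normalised to -1 to 1, where 1 is 2 pi rad. In form: jaw dx dy dz wx wy wz; .... A call has exactly 5 rows; each row shifts and turns the commanded pose from where the row before left it; what a row does not reach is not made up. A row lasts 1/10 s, in which the tool goes at most 50 mm and 8.59 degrees, less where a joint would pass 70% of its speed; a pose out of reach is approached as far as the arm can. A call with a number of a shift or a turn outside -1 to 1 is refused whole. A call with a gripper value outside its range is refused whole. The fingers move at their own pace and stop on an object; "force" is the grip in N (left out, the last holds). Time passes only in rows, so rows that do not move let the fingers close, or fill a call up. It gives the time, the measured TCP pose, the force and the opening at its end, in the units of the state.
- status.observe(): the state, without advancing time (a new reading comes with each control period).
- viewer.get_image(name): name is "scene" or "top"; returns a dict with "pixels" (480x640x3 uint8, red, green, blue), "z_map" (480x640 float32, m along the optical axis (not along the pixel's ray), 0 where there is no reading), "camera_matrix" (3x3 intrinsics, pixels), "R" (3x3) and "t" (3): a world point X has camera coordinates R X + t. Camera axes: x right, y down, z forward; pixel columns grow to the right and rows downward; lengths in m; the calibration is good to about 2 mm. A picture is of the moment at which its call begins.
- arm.sign_off(): hands the job in, once; it reports no verdict.
The state is a dict: "clock": time; "joints": joint angles; "dq": joint speeds; "joint_efforts": joint torques, N m; "position": TCP position; "ee_rot": TCP orientation; "force": force on the tool from outside, world axes, zero at the start; "ft_torque": the same for the moment, N m; "width": opening from 0.0 (shut) to 1.0 (fully open).
Only numpy, scipy, OpenCV 4.12 (cv2) and the standard library are available. Lean on these libraries where they do the work, as an engineer would, in place of code of your own. Each camera call takes 0.05 s, during which the arm holds its last target. There are 200 camera calls.

### The job

Start the scroll saw for a cut: with closed fingers push its raised clear blade guard fully down, then switch on the dust extractor at the power strip by pressing the rocker in front of the blue plug, and only then press the green start button on the saw all the way in and let it go. Nothing is to be picked up: leave the red stop button, the other two rockers and the loose things on the bench and on the saw table as they are.

Things in the scene. Friction and masses are not known exactly. Their poses are not given: they have to be found in the camera images.
- saw: Grey-blue scroll saw fixed to the bench, 640 mm long. Origin on the bench below the blade; -x to its front (operator), +x to its rear, +y to its left. Round table, radius 140, top at 115. Upper arm from blade to rear, top at 297 (rear knob 312); beside it at -y a blower hose up to 297. Black control box 80 to 230 ahead of the blade, 170 wide: red stop left (+y), green start mid, grey dial right.
- guard_hinge (a point): On the guard's hinge axis, midway between its ears on the sides of the upper arm, 50 mm behind the blade, 262 mm above the bench; fixed to the saw, same axes as saw; the hinge axis is y. Lowered, the guard's flat top lies 10 mm above the hinge, 70 to 136 mm ahead of (-x of) it, and its front wall, 136 mm ahead, goes down to 102 mm below it. The arm's nose ends 62 mm ahead.
- guard (a joint): Clear blade guard, an open-backed box 68 mm wide on two ears: angle in rad, 0 fully down (hard stop), larger is raised: turned forwards and up about the hinge. Starts at 0.35 to 0.6. Stiff hinge: stays where left. Pressing straight down on its flat top, 85 to 95 mm ahead of the hinge, takes 1 to 5 N and brings it down. Down means below 0.06.
- guard_top (a point): On the outer face of the guard's flat top, 92 mm ahead of and 10 mm above the hinge when the guard is down (272 mm above the bench); moves with the guard.
- strip: Dark grey power strip with orange ends, fixed on the bench, 104 x 266 x 43 mm (x, y, z), origin at the centre of its underside. Three sockets in a row along its y, 70 mm apart, each with a coloured plug (top 79 mm above the bench) on the +x side and a red rocker on the -x side. Which plug sits in which place changes.
- extractor_rocker (a joint): Rocker in front of the blue plug (dust extractor), rad: 0 off, 0.36 fully on. Red, 34 x 22 mm (x, y), tips about the strip's y axis: the half away from the plug (-x), with a white dot, stands up when off; pressed down flat it is on. Its end sinks 6 mm with 2 to 3 N and stays where left. On means above 0.26.
- extractor_on (a point): On the extractor's rocker, on the face of the half to press, 14 mm from the rocker's middle, on its centre line; moves with the rocker: 58 mm above the bench when off, 53 mm when on.
- lamp_rocker (a joint): Rocker of the socket with the white plug (bench lamp), same make: it starts on (0.36) and must stay on.
- lamp_on (a point): The same point on the lamp's rocker.
- rotary_rocker (a joint): Rocker of the socket with the yellow plug (rotary tool), same make: it starts off (0) and must stay off.
- rotary_on (a point): The same point on the rotary tool's rocker.
- start (a joint): Green round start button of the saw, 27 mm across, m: 0 out, 0.006 fully in. It springs back; fully in takes 5 N. Counts as pressed from 0.0045.
- start_top (a point): Centre of the green button's face; z axis points out of the panel along the button's axis (12 degrees from vertical, leaning to the saw's front). Stands 10 mm clear of its grey collar.
- stop (a joint): Red round stop button of the saw, 32 mm across, m: 0 out, 0.006 fully in. To be left alone.
- stop_top (a point): Centre of the red button's face, 55 mm left of the green one.
- blank: Loose plywood blank, 80 x 58 x 10 mm, lying on the saw's table left of the blade. Origin at the centre of its underside.
- handpiece: Black rotary tool handpiece, about 175 mm long and 25 mm thick, lying loose on the bench along its x axis.
- oil: Loose white oil bottle, 42 mm across, 115 mm tall, standing. Origin at its underside.
- jar: Loose glass jar, 60 mm across, 70 mm tall, standing. Origin at its underside.
- spanner: Loose steel spanner, 150 mm long, lying on the bench along its x axis.
- offcut: Loose wooden offcut, 120 x 45 x 18 mm, lying on the bench.

How it is judged:
On the way, in this order (a step that is already met when the one before it is completed fails the run):
1. the blade guard is fully down (value of joint guard below 0.06 rad), for 0.1 s.
2. the extractor is switched on, the guard still down (value of joint extractor_rocker above 0.26 rad and value of joint guard below 0.06 rad), for 0.1 s.
3. the green start button is pressed all the way in (all of step 2 and value of joint start above 0.0045 m), for 0.05 s.
At the end, for the whole second after the job is handed in: The guard is down (below 0.06 rad), the extractor's rocker is on (above 0.26 rad), the lamp's rocker is still on and the rotary tool's still off, and the start and stop buttons are out (within 1.5 mm) (all of step 2 and value of joint each of start, stop below 0.0015 m and value of joint lamp_rocker above 0.26 rad and value of joint rotary_rocker below 0.1 rad); the robot touches nothing.
It fails at once if the start button is pressed while the guard is up or the extractor is off (value of joint start above 0.003 m and (value of joint guard above 0.1 rad or value of joint extractor_rocker below 0.22 rad)).
It fails at once if the red stop button is pressed (value of joint stop above 0.003 m).
It fails at once if the lamp's or the rotary tool's rocker is switched (value of joint lamp_rocker below 0.2 rad or value of joint rotary_rocker above 0.16 rad).
It fails at once if the guard is lifted higher instead of pushed down (value of joint guard above 0.75 rad).
It fails at once if a loose thing on the bench or the saw table is lifted, carried or knocked more than 25 mm out of place (distance of any of blank, handpiece, oil, jar, spanner, offcut from where it was at the start of the episode above 0.025 m).
It also fails if it takes over 58 s, if anything falls off the work surface, if the arm or the gripper's body presses on something with over 40 N, if the wrist force passes 120 N, or if a joint passes its speed limit or range.

## Working session

There is one attempt and no reset: what is moved stays moved. The work goes in short steps, Python scripts to look and compute and a tool call to move; the robot and the scene stay as the last step left them, time stands still between calls to the robot, and variables do not carry over. Pictures are saved under pics/ and viewed, about 8 in all and at most 12, crops included, and the job is handed in when it is done.

Besides the shell and the picture viewer there is one more tool, called after "Request:" in YAML: its name, and indented under it one key for each argument. jog_arm: Moves the arm, as the interface text tells. Scaled input: -1 to 1 covers 0.3 m each way for a shift and 2 pi rad each way for a turn. Its arguments: {"type":"object","properties":{"commands":{"type":"string"},"force":{"type":"number"}},"required":["commands"]}

```bash
mkdir -p pics; cat > h.py <<'E'
import numpy as np, cv2
from cell import status, viewer, arm
def grab(n):
    d=viewer.get_image(n); np.savez(f'{n}.npz',**d); return d
def pts(d):
    K=np.array(d['camera_matrix']);z=d['z_map'];v,u=np.mgrid[:480,:640]
    c=np.stack([(u-K[0,2])/K[0,0]*z,(v-K[1,2])/K[1,1]*z,z],-1)
    return (c-np.array(d['t']))@np.array(d['R'])   # R^T (c-t)
E
python3 - <<'E'
from h import *
for n in('scene','top'):
    d=grab(n); cv2.imwrite(f'pics/{n}0.png',d['pixels'][:,:,::-1]); print(n,d['camera_matrix'],-np.array(d['R']).T@d['t'])
print(status.observe())
E
```

```text
scene [[595.84159758   0.         319.12297322]
 [  0.         595.84159758 230.85207338]
 [  0.           0.           1.        ]] [ 1.17013528 -0.41127176  1.31279208]
top [[464.65175012   0.         319.79725212]
 [  0.         464.65175012 236.85689215]
 [  0.           0.           1.        ]] [ 0.47444172 -0.02977979  1.29315811]
{'clock': 0.1, 'joints': array([-1.34560334,  0.43515733,  0.02494589,  1.5739857 , -0.01160715,
        1.13399955, -0.07508995]), 'dq': array([-0.00122379, -0.00251745,  0.00059149, -0.00350752, -0.00108103,
        0.00040367,  0.00163335]), 'joint_efforts': array([ 3.36585930e-03, -6.69120240e+01,  9.87796336e-01, -3.15138566e+01,
       -6.05969969e-02,  3.75487818e-02,  3.43049305e-05]), 'position': array([0.20109886, 0.59124739, 0.19852854]), 'ee_rot': array([ 2.55342824e+00,  1.82863876e+00, -1.68771575e-03]), 'force': array([-0.53404636, -0.08989266,  0.65071417]), 'ft_torque': array([-0.03022784, -0.04557061, -0.03784669]), 'width': 0.9982331253021414}
```

View pics/scene0.png

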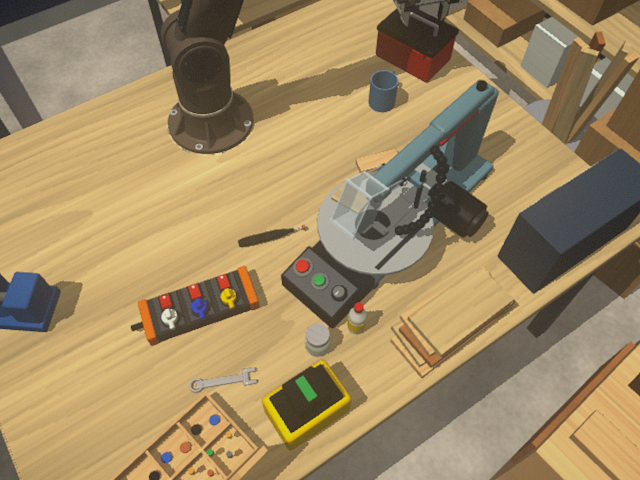

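View pics/top0.png

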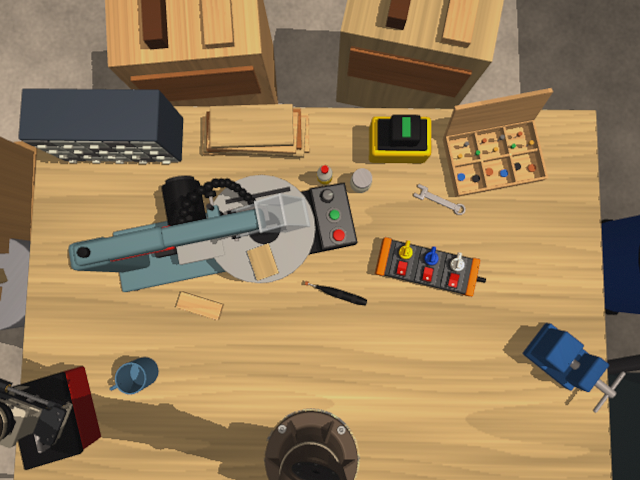

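Scene: saw's rear at top (85,250), front control box with green at (334,215), red (339,235); strip at (428,265) with the blue plug in the middle (432,257), its rocker (427,274). The arm is at lower left, clear of everything. Now I'll measure.

```bash
cat > m.py <<'E'
from h import *
def ray(d,u,v,z):
    K=d['camera_matrix'];R=d['R'];o=-R.T@d['t'];r=R.T@np.array([(u-K[0,2])/K[0,0],(v-K[1,2])/K[1,1],1]);return o+r*(z-o[2])/r[2]
def blobs(d,hr,roi,smin=130,vmin=60,amin=12):
    h=cv2.cvtColor(d['pixels'],cv2.COLOR_RGB2HSV);m=np.zeros((480,640),bool)
    for a,b in hr: m|=(h[...,0]>=a)&(h[...,0]<=b)
    m&=(h[...,1]>smin)&(h[...,2]>vmin);q=np.zeros_like(m);q[roi[1]:roi[3],roi[0]:roi[2]]=1
    n,l,s,c=cv2.connectedComponentsWithStats((m&q).astype(np.uint8))
    return [(c[i],s[i,4],l==i) for i in range(1,n) if s[i,4]>=amin]
if __name__=='__main__':
    np.set_printoptions(precision=4,suppress=True)
    R=[(0,6),(174,180)];G=[(50,80)];B=[(110,130)];O=[(7,16)];Y=[(22,32)]
    for n,rois in(('top',((315,180,360,250),(370,235,485,300))),('scene',((282,240,375,325),(130,260,262,345)))):
        d=dict(np.load(n+'.npz'));P=pts(d)
        for nm,hr,k in(('red',R,0),('green',G,0),('red',R,1),('blue',B,1),('orange',O,1),('yellow',Y,1)):
            for c,a,m in blobs(d,hr,rois[k],amin=25):
                p=np.median(P[m],0);print(n,nm,k,c,a,p,'ray@z',ray(d,*c,p[2]))
E
python3 m.py
python3 - <<'E'
from h import *
a=cv2.imread('pics/scene0.png');b=cv2.imread('pics/top0.png')
cv2.imwrite('pics/c1.png',np.hstack([cv2.resize(a[160:260,320:450],(520,400),interpolation=2),]))
t=cv2.resize(b[170:300,210:360],(600,520),interpolation=2);s=cv2.resize(b[230:300,370:490],(480,280),interpolation=2)
np.random.seed(0);cv2.imwrite('pics/c2.png',t)
E
```

```text
top red 0 [338.3739 234.6348] 115 [ 0.5929 -0.0645  0.0864] ray@z [ 0.5934 -0.0654  0.0864]
top green 0 [334.0278 214.3889] 72 [ 0.6451 -0.0534  0.0871] ray@z [ 0.6464 -0.0535  0.0871]
top red 1 [401.6484 267.6641] 128 [ 0.5097 -0.2357  0.0536] ray@z [ 0.5103 -0.2353  0.0536]
top red 1 [427.4016 273.6614] 127 [ 0.4968 -0.3038  0.0531] ray@z [ 0.4953 -0.3036  0.0531]
top red 1 [453.2656 279.6562] 128 [ 0.4807 -0.3719  0.0533] ray@z [ 0.4803 -0.3718  0.0533]
top blue 1 [431.2249 256.7929] 169 [ 0.5386 -0.311   0.0632] ray@z [ 0.5397 -0.3118  0.0632]
top orange 1 [382.8401 256.0533] 394 [ 0.5414 -0.1871  0.0411] ray@z [ 0.5413 -0.1869  0.0411]
top orange 1 [472.6203 276.9913] 345 [ 0.4881 -0.4274  0.0416] ray@z [ 0.4881 -0.4267  0.0416]
top yellow 1 [405.9  250.95] 160 [ 0.5535 -0.2452  0.0624] ray@z [ 0.5544 -0.2452  0.0624]
scene red 0 [301.9453 265.4219] 128 [ 0.5968 -0.0659  0.0879] ray@z [ 0.5967 -0.0658  0.0879]
scene red 0 [358.0789 306.7237] 76 [ 0.7643 -0.0264  0.1137] ray@z [ 0.764  -0.0273  0.1137]
scene green 0 [318.7887 279.7746] 71 [ 0.6492 -0.0542  0.0875] ray@z [ 0.6496 -0.0541  0.0875]
scene red 1 [223.1349 281.619 ] 126 [ 0.513  -0.2355  0.0544] ray@z [ 0.5135 -0.2346  0.0544]
scene red 1 [194.2441 291.3307] 127 [ 0.4973 -0.3034  0.0536] ray@z [ 0.4976 -0.303   0.0536]
scene red 1 [164.9756 301.2358] 123 [ 0.4821 -0.372   0.0544] ray@z [ 0.4829 -0.3711  0.0544]
scene blue 1 [197.8527 307.0543] 129 [ 0.5437 -0.317   0.0634] ray@z [ 0.5429 -0.3156  0.0634]
scene orange 1 [248.2345 287.3333] 435 [ 0.5541 -0.1905  0.0417] ray@z [ 0.5534 -0.1909  0.0417]
scene orange 1 [147.0903 321.9656] 465 [ 0.4997 -0.428   0.0411] ray@z [ 0.4999 -0.428   0.0411]
scene yellow 1 [227.8177 296.5625] 192 [ 0.5582 -0.2473  0.0632] ray@z [ 0.558  -0.2458  0.0632]
```

View pics/c2.png

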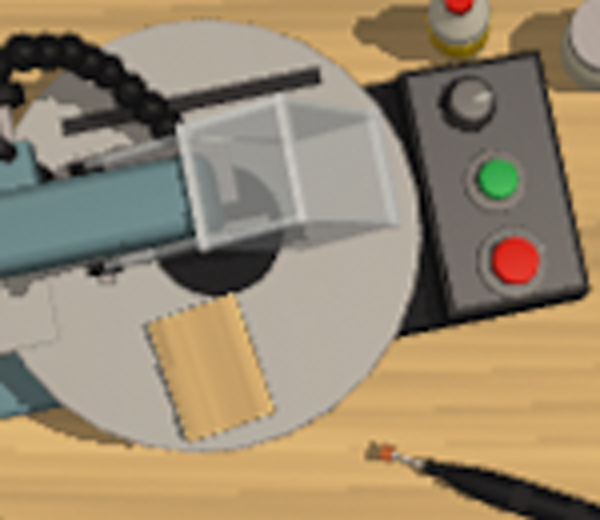

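Crop: raised guard with flat top quad at crop (180,127),(278,97),(305,222),(203,250); the front wall lies to its right, the nose of the arm ends at its left edge; start button at (498,179). Next I compute the saw frame and the guard heights.

```bash
python3 - <<'E'
from m import *
np.set_printoptions(precision=4,suppress=True)
T=dict(np.load('top.npz'));S=dict(np.load('scene.npz'))
def tri(a,b):
    A=[];y=[]
    for d,p in((T,a),(S,b)):
        M=d['camera_matrix']@np.c_[d['R'],d['t']]
        A.append(M)
    X=cv2.triangulatePoints(A[0],A[1],np.array(a,float),np.array(b,float));return (X[:3]/X[3]).ravel()
print('green',tri((334.03,214.39),(318.79,279.77)),'red',tri((338.37,234.63),(301.95,265.42)))
print('rockers',tri((401.65,267.66),(223.13,281.62)),tri((427.4,273.66),(194.24,291.33)),tri((453.27,279.66),(164.98,301.24)))
for n,d in(('top',T),('scene',S)):
    P=pts(d)
    q=(abs(P[...,2]-.115)<.006)&(P[...,0]>.4)&(P[...,0]<.85)&(P[...,1]<.35)&(P[...,1]>-.05)
    l=cv2.connectedComponentsWithStats(q.astype(np.uint8));i=1+np.argmax(l[2][1:,4]);hull=cv2.convexHull(P[l[1]==i][:,:2].astype(np.float32))[:,0]
    c,r=cv2.minEnclosingCircle(hull);print(n,'table',c,r,np.median(P[l[1]==i][:,2]))
    q=(P[...,2]>.275)&(P[...,2]<.34)&(P[...,0]>.45)&(P[...,0]<.85)&(P[...,1]<.6)&(P[...,1]>-.05)
    X=P[q];print(n,len(X))
    for a in np.arange(0,.5,.03):
        k=X[(X[:,1]>=a)&(X[:,1]<a+.03)]
        if len(k)>5: print(round(a,2),len(k),np.percentile(k[:,0],[3,50,97]),np.percentile(k[:,2],[5,50,95]))
# guard top corners: plane z guess via depth at crop corners
P=pts(T)
for u,v in((180,127),(278,97),(305,222),(203,250),(242,175)):
    x=210+u/4;y=170+v/4;print((x,y),P[int(round(y)),int(round(x))],ray(T,x,y,.30))
E
```

```text
green [ 0.6474 -0.053   0.0826] red [ 0.5941 -0.0648  0.0829]
rockers [ 0.511  -0.2347  0.0505] [ 0.4958 -0.3032  0.0509] [ 0.4808 -0.3715  0.0512]
top table (0.587084949016571, 0.17429816722869873) 0.18127861618995667 0.11471884857573794
top 5975
0.03 415 [0.5899 0.6187 0.6566] [0.2778 0.3022 0.328 ]
0.06 494 [0.5841 0.6173 0.653 ] [0.3051 0.3197 0.3281]
0.09 417 [0.58   0.614  0.6461] [0.2937 0.306  0.314 ]
0.12 357 [0.5755 0.6054 0.637 ] [0.2812 0.2885 0.2947]
0.15 311 [0.5752 0.5986 0.6304] [0.2782 0.2882 0.2917]
0.18 285 [0.5707 0.5916 0.614 ] [0.282  0.2883 0.2915]
0.21 319 [0.5651 0.5871 0.675 ] [0.2772 0.2881 0.2918]
0.24 456 [0.5584 0.5928 0.6756] [0.2814 0.2881 0.2924]
0.27 505 [0.5523 0.5886 0.6449] [0.2805 0.2882 0.2941]
0.3 310 [0.5421 0.564  0.5874] [0.2824 0.289  0.2945]
0.33 326 [0.535  0.5586 0.5832] [0.2871 0.2943 0.2974]
0.36 331 [0.5284 0.5516 0.5768] [0.2862 0.2943 0.2977]
0.39 335 [0.5213 0.5448 0.571 ] [0.2863 0.2945 0.2978]
0.42 332 [0.5145 0.538  0.5644] [0.2865 0.2945 0.2979]
0.45 366 [0.5075 0.5309 0.5574] [0.2845 0.2944 0.3034]
0.48 308 [0.5008 0.5234 0.55
[... 617 characters left out ...]
.2953]
0.3 240 [0.5467 0.571  0.5913] [0.2805 0.2895 0.2954]
0.33 253 [0.5398 0.5675 0.5872] [0.2821 0.2944 0.2985]
0.36 229 [0.5334 0.561  0.5811] [0.2827 0.2952 0.2983]
0.39 230 [0.5281 0.5543 0.5757] [0.2842 0.2952 0.299 ]
0.42 229 [0.5203 0.5476 0.5682] [0.2821 0.2947 0.299 ]
0.45 235 [0.5137 0.5391 0.562 ] [0.2785 0.2951 0.3069]
0.48 206 [0.5063 0.5396 0.556 ] [0.2788 0.2961 0.3141]
(255.0, 201.75) [0.6408 0.1216 0.3025] [0.6417 0.122  0.3   ]
(279.5, 194.25) [0.6541 0.0654 0.3281] [0.6588 0.0693 0.3   ]
(286.25, 225.5) [0.5894 0.0536 0.3021] [0.5908 0.0533 0.3   ]
(260.75, 232.5) [0.5856 0.1203 0.2064] [0.575  0.1079 0.3   ]
(270.5, 213.75) [0.6131 0.087  0.316 ] [0.6159 0.0878 0.3   ]
```

View pics/c1.png

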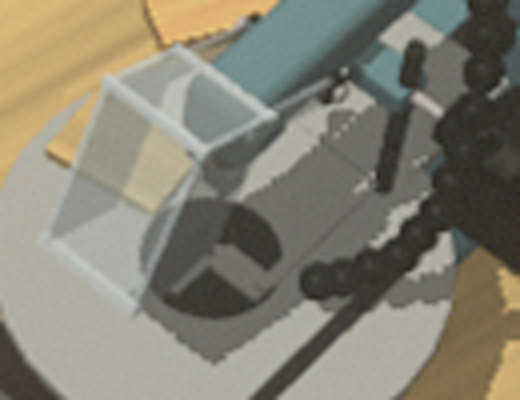

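Guard angle comes out at about 0.42; the hinge is at (0.597, 0.177) and the saw's +x is (-0.219, 0.976). Press points:
- Guard: (0.617, 0.089), down to z 0.272.
- Rocker: about (0.482, -0.300).
- Start: (0.647, -0.053), z about 0.085.

Closing the fingers and rising.

Request:
jog_arm:
  commands: "1 0 0 0.14 0 0 0; 1 0 0 0.14 0 0 0; 1 0 0 0.14 0 0 0; 1 0 0 0.14 0 0 0; 1 0 0 0.14 0 0 0"
  force: 20

```text
clock: 0.6
position: [0.2011, 0.5912, 0.4107]
ee_rot: [2.554, 1.829, -0.001]
force: [0.4, 1.4, 0.3]
width: 0.615
```

Request:
jog_arm:
  commands: "1 0.1 -0.12 0 0 0 0; 1 0.1 -0.12 0 0 0 0; 1 0.1 -0.12 0 0 0 0; 1 0.1 -0.12 0 0 0 0; 1 0.1 -0.12 0 0 0 0"

```text
clock: 1.1
position: [0.3521, 0.4099, 0.409]
ee_rot: [2.554, 1.829, -0.001]
force: [0.8, 0.1, -0.2]
width: 0.182
```

Request:
jog_arm:
  commands: "1 0.1 -0.12 0 0 0 0; 1 0.1 -0.12 0 0 0 0; 1 0.1 -0.12 0 0 0 0; 1 0.1 -0.12 0 0 0 0; 1 0.1 -0.12 0 0 0 0"

```text
clock: 1.6
position: [0.502, 0.23, 0.4091]
ee_rot: [-2.554, -1.829, 0.0]
force: [0.3, 1.3, 0.8]
width: 0.005
```

Request:
jog_arm:
  commands: "1 0.096 -0.118 0 0 0 0; 1 0.096 -0.118 0 0 0 0; 1 0.096 -0.118 0 0 0 0; 1 0.096 -0.117 0 0 0 0; 1 0 0 0 0 0 0"

```text
clock: 2.1
position: [0.6187, 0.0831, 0.4079]
ee_rot: [2.56, 1.815, -0.005]
force: [-1.2, -0.4, -0.3]
width: 0.002
```

Request:
jog_arm:
  commands: "1 0 0 -0.06 0 0 0; 1 0 0 -0.06 0 0 0; 1 0 0 -0.06 0 0 0; 1 0 0 -0.06 0 0 0; 1 0 0 0 0 0 0"

```text
clock: 2.6
position: [0.6149, 0.0907, 0.3345]
ee_rot: [-2.552, -1.828, 0.007]
force: [-0.7, -0.9, 0.1]
width: 0.006
```

```bash
python3 - <<'E'
from h import *
a=grab('scene')['pixels'][:,:,::-1];b=grab('top')['pixels'][:,:,::-1]
cv2.imwrite('pics/g1.png',np.hstack([cv2.resize(a[130:280,300:450],(400,400),interpolation=2),cv2.resize(b[150:300,210:360],(400,400),interpolation=2)]))
E
```

```text
(no output)
```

View pics/g1.png

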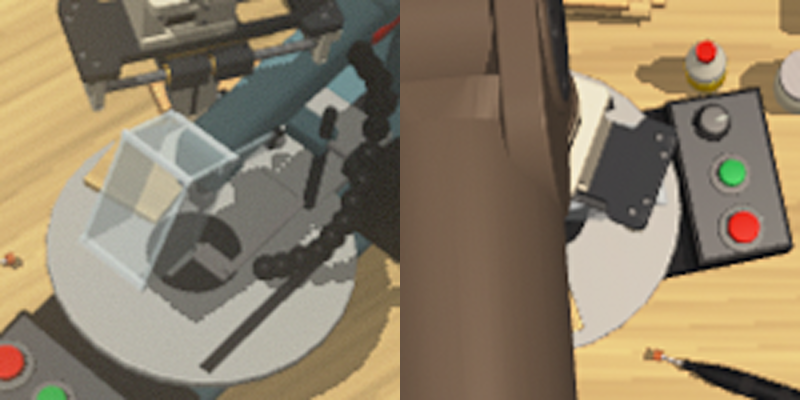

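Left view: fingers close above the guard's top face, tip near (195,115) of the crop; the guard is still raised. I'll check the projected TCP against the depth of the top face.

```bash
python3 - <<'E'
from m import *
S=dict(np.load('scene.npz'));s=status.observe();print(s['position'],s['joints'])
def pr(X):
    p=S['camera_matrix']@(S['R']@X+S['t']);return (p[:2]/p[2]-[300,130])*400/150
print(pr(s['position']))
h=np.array([.597,.177,.262]);xs=np.array([-.219,.976,0]);ys=np.array([-.976,-.219,0])
for a in(.36,.42,.5):
  print(a,[pr(h-xs*(f*np.cos(a)-.01*np.sin(a))+ys*w+[0,0,f*np.sin(a)+.01*np.cos(a)]).round() for f in(.07,.136) for w in(-.034,.034)])
E
```

```text
[0.616222   0.0906686  0.33738459] [-0.48210069  0.36555179  0.37448784  1.36993111 -0.13245008  1.43136483
  1.13153791]
[183.179428   123.66215942]
0.36 [array([234., 160.]), array([169., 113.]), array([185., 190.]), array([119., 140.])]
0.42 [array([236., 156.]), array([171., 108.]), array([189., 181.]), array([122., 132.])]
0.5 [array([239., 150.]), array([174., 102.]), array([195., 170.]), array([128., 120.])]
```

Observed guard corners match an angle of 0.42. Pressing down.

Request:
jog_arm:
  commands: "1 0 0 -0.03 0 0 0; 1 0 0 -0.03 0 0 0; 1 0 0 -0.03 0 0 0; 1 0 0 -0.03 0 0 0; 1 0 0 -0.03 0 0 0"

```text
clock: 3.2
position: [0.6163, 0.0904, 0.2913]
ee_rot: [-2.554, -1.829, 0.0]
force: [0.7, -0.0, -0.5]
width: 0.006
```

Request:
jog_arm:
  commands: "1 0 0 -0.02 0 0 0; 1 0 0 -0.02 0 0 0; 1 0 0 -0.015 0 0 0; 1 0 0 -0.01 0 0 0; 1 0 0 0 0 0 0"

```text
clock: 3.7
position: [0.6163, 0.0905, 0.2724]
ee_rot: [-2.554, -1.829, 0.001]
force: [0.7, 1.5, -0.2]
width: 0.002
```

Request:
jog_arm:
  commands: "1 0 0 -0.005 0 0 0; 1 0 0 -0.005 0 0 0; 1 0 0 -0.005 0 0 0; 1 0 0 0 0 0 0; 1 0 0 0 0 0 0"

```text
clock: 4.2
position: [0.6164, 0.0905, 0.2682]
ee_rot: [-2.554, -1.829, -0.0]
force: [-0.3, 0.7, 0.1]
width: 0.007
```

```bash
python3 - <<'E'
from h import *
d=grab('scene');a=d['pixels'][:,:,::-1]
cv2.imwrite('pics/g2.png',cv2.resize(a[130:280,300:450],(600,600),interpolation=2));print(status.observe()['force'])
E
```

```text
[-0.43647203 -0.88724779 -0.05395388]
```

View pics/g2.png

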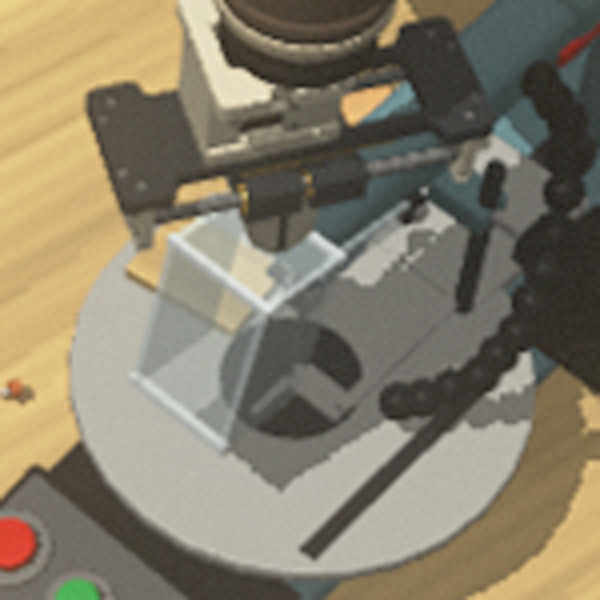

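Guard has come partly or fully down: front top corners now at crop (170,237),(268,310). Working out the angle.

```bash
cat > ga.py <<'E'
from m import *
from scipy.optimize import minimize
S=dict(np.load('scene.npz'))
def pr(X):
    p=S['camera_matrix']@(S['R']@X+S['t']);return p[:2]/p[2]-[300,130]
h=np.array([.597,.177,.262]);xs=np.array([-.219,.976,0]);ys=np.array([-.976,-.219,0])
def corners(a):
  q=lambda f,u,w:pr(h-xs*(f*np.cos(a)-u*np.sin(a))+ys*w+[0,0,f*np.sin(a)+u*np.cos(a)])
  return np.array([q(f,u,w) for f,u,w in((.136,.01,.034),(.136,.01,-.034),(.136,-.102,.034),(.136,-.102,-.034),(.07,.01,-.034))])
E
python3 - <<'E'
from ga import *
for a in(-.05,0,.05,.1,.15,.2): print(a,(corners(a)*4).round().tolist())
P=pts(S)
for u,v in((170,237),(268,310),(340,250),(225,272),(300,290),(320,240)): print(u,v,P[130+round(v/4),300+round(u/4)].round(4))
E
```

```text
-0.05 [[158.0, 285.0], [254.0, 358.0], [158.0, 390.0], [247.0, 460.0], [336.0, 279.0]]
0 [[159.0, 277.0], [255.0, 350.0], [152.0, 389.0], [242.0, 460.0], [337.0, 275.0]]
0.05 [[160.0, 269.0], [257.0, 342.0], [147.0, 388.0], [237.0, 459.0], [338.0, 271.0]]
0.1 [[162.0, 260.0], [259.0, 334.0], [142.0, 386.0], [232.0, 457.0], [340.0, 266.0]]
0.15 [[164.0, 251.0], [262.0, 325.0], [137.0, 384.0], [228.0, 455.0], [341.0, 261.0]]
0.2 [[167.0, 242.0], [265.0, 316.0], [133.0, 381.0], [224.0, 453.0], [343.0, 256.0]]
170 237 [0.5915 0.0429 0.3019]
268 310 [0.6595 0.0575 0.3024]
340 250 [0.6412 0.1195 0.2892]
225 272 [0.6277 0.0526 0.3043]
300 290 [0.6506 0.0859 0.2904]
320 240 [0.6312 0.1138 0.2892]
```

```bash
python3 - <<'E'
from ga import *
P=pts(S);print('tcp px',pr(np.array(status.observe()['position']))*4)
for v in range(190,300,12): print(v,[(u,P[130+v//4,300+u//4].round(3).tolist()) for u in(265,280,295,310)])
a=cv2.imread('pics/g2.png')
d=S['pixels'][:,:,::-1][172:212,338:392]
cv2.imwrite('pics/g3.png',cv2.resize(d,(756,560),interpolation=0))
E
```

```text
tcp px [265.04649667 264.16778194]
190 [(265, [0.643, 0.06, 0.387]), (280, [0.647, 0.066, 0.387]), (295, [0.648, 0.073, 0.383]), (310, [0.648, 0.084, 0.375])]
202 [(265, [0.644, 0.059, 0.379]), (280, [0.649, 0.066, 0.379]), (295, [0.648, 0.074, 0.372]), (310, [0.649, 0.084, 0.366])]
214 [(265, [0.646, 0.059, 0.371]), (280, [0.65, 0.066, 0.371]), (295, [0.63, 0.092, 0.33]), (310, [0.634, 0.099, 0.329])]
226 [(265, [0.626, 0.078, 0.325]), (280, [0.628, 0.087, 0.32]), (295, [0.629, 0.094, 0.316]), (310, [0.633, 0.102, 0.315])]
238 [(265, [0.626, 0.079, 0.314]), (280, [0.63, 0.086, 0.313]), (295, [0.631, 0.094, 0.308]), (310, [0.625, 0.111, 0.288])]
250 [(265, [0.624, 0.082, 0.298]), (280, [0.628, 0.089, 0.298]), (295, [0.629, 0.097, 0.292]), (310, [0.632, 0.106, 0.289])]
262 [(265, [0.631, 0.076, 0.3]), (280, [0.633, 0.085, 0.296]), (295, [0.637, 0.091, 0.295]), (310, [0.64, 0.099, 0.292])]
274 [(265, [0.638, 0.071, 0.302]), (280, [0.64, 0.08, 0.297]), (295, [0.644, 0.085, 0.299]), (310, [0.648, 0.092, 0.297])]
286 [(265, [0.642, 0.068, 0.298]), (280, [0.65, 0.072, 0.304]), (295, [0.651, 0.079, 0.3]), (310, [0.651, 0.091, 0.291])]
298 [(265, [0.653, 0.06, 0.307]), (280, [0.654, 0.069, 0.301]), (295, [0.655, 0.077, 0.296]), (310, [0.652, 0.091, 0.28])]
```

View pics/g3.png

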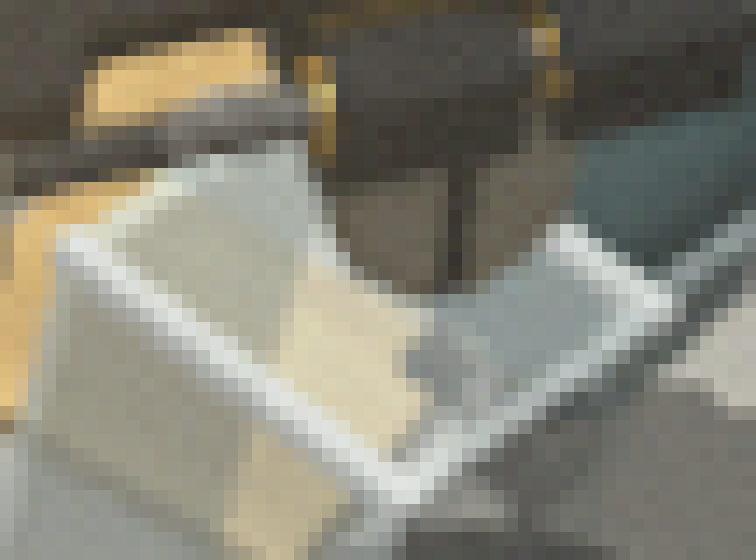

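The fingertip rests on the guard top at z≈0.295, although the reported TCP is 0.268. So the reported height seems about 25 mm low, and the guard is at about 0.22. I'll continue down slowly and watch the force, then check the tip height in the open.

Request:
jog_arm:
  commands: "1 0 0 -0.01 0 0 0; 1 0 0 -0.01 0 0 0; 1 0 0 -0.01 0 0 0; 1 0 0 0 0 0 0; 1 0 0 0 0 0 0"

```text
clock: 4.75
position: [0.6163, 0.0904, 0.259]
ee_rot: [-2.554, -1.829, 0.001]
force: [-0.5, 0.0, 0.7]
width: 0.004
```

```bash
cat > chk.py <<'E'
from h import *
import importlib
d=grab('scene')
from ga import *
P=pts(d);s=status.observe();print(s['clock'],s['position'],s['force'])
# top face plane fit: guard-top region ahead of the finger
h=np.array([.597,.177,.262]);xs=np.array([-.219,.976,0]);ys=np.array([-.976,-.219,0])
f=-(P-h)@xs;w=(P-h)@ys;u=P[...,2]-.262
q=(f>.06)&(f<.135)&(abs(w)<.04)&(u>.003)&(u<.06)
fb=np.arange(.06,.136,.0075)
for a,b in zip(fb,fb[1:]):
    k=q&(f>=a)&(f<b)&(w<-.005); print(round(a,3),k.sum(),np.percentile(u[k],[10,50,90]).round(4) if k.any() else '')
E
python3 chk.py
```

```text
4.8 [0.61638334 0.09049215 0.25913038] [-0.18561725  0.6711675  -0.10204798]
0.06 37 [0.0129 0.0235 0.0288]
0.068 37 [0.0131 0.0205 0.0226]
0.075 56 [0.0137 0.0217 0.0513]
0.083 65 [0.0176 0.0266 0.0504]
0.09 85 [0.0196 0.0252 0.0492]
0.098 66 [0.0154 0.0253 0.0521]
0.105 59 [0.018  0.0251 0.028 ]
0.113 48 [0.0107 0.0253 0.029 ]
0.12 54 [0.0164 0.0273 0.0295]
0.128 75 [0.0124 0.0263 0.0306]
```

Request:
jog_arm:
  commands: "1 0 0 -0.01 0 0 0; 1 0 0 -0.01 0 0 0; 1 0 0 -0.005 0 0 0; 1 0 0 0 0 0 0; 1 0 0 0 0 0 0"

```text
clock: 5.3
position: [0.6163, 0.0904, 0.2516]
ee_rot: [-2.554, -1.829, 0.0]
force: [0.4, 0.5, -0.5]
width: 0.002
```

Request:
jog_arm:
  commands: "1 0 0 -0.005 0 0 0; 1 0 0 0 0 0 0; 1 0 0 -0.005 0 0 0; 1 0 0 0 0 0 0; 1 0 0 0 0 0 0"

```text
clock: 5.8
position: [0.6169, 0.09, 0.2493]
ee_rot: [2.554, 1.828, 0.002]
force: [-0.6, -1.5, 4.5]
width: 0.006
```

```bash
python3 chk.py; python3 - <<'E'
from ga import *
cv2.imwrite('pics/g4.png',cv2.resize(S['pixels'][130:280,300:450,::-1],(600,600),interpolation=2))
E
```

```text
5.85 [0.61690287 0.09000128 0.24931588] [ 0.68737374 -1.81815967  5.64686375]
0.06 38 [0.0085 0.0172 0.0259]
0.068 35 [0.0109 0.0144 0.0211]
0.075 42 [0.0105 0.0139 0.0398]
0.083 72 [0.0111 0.0176 0.0473]
0.09 66 [0.0121 0.0167 0.0399]
0.098 73 [0.0125 0.0159 0.0394]
0.105 49 [0.0121 0.0152 0.0187]
0.113 50 [0.0123 0.0156 0.0177]
0.12 46 [0.0111 0.0155 0.0181]
0.128 48 [0.0065 0.0162 0.0191]
```

View pics/g4.png

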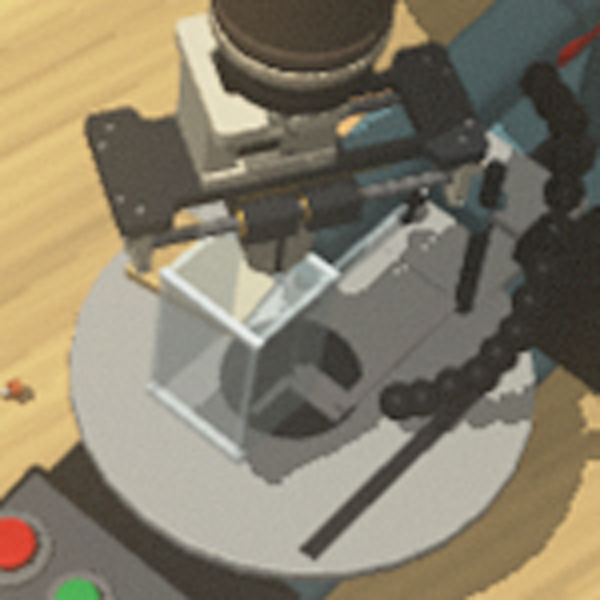

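Front corners at (163,271),(258,345), bottom edge (150,387)–(240,460): this matches 0–0.03 rad, and force is building, so it is at its stop. One more firm nudge, then up.

Request:
jog_arm:
  commands: "1 0 0 -0.005 0 0 0; 1 0 0 -0.003 0 0 0; 1 0 0 0 0 0 0; 1 0 0 0 0 0 0; 1 0 0 0 0 0 0"

```text
clock: 6.35
position: [0.6172, 0.0889, 0.2468]
ee_rot: [2.554, 1.826, 0.001]
force: [1.4, -4.8, 5.2]
width: 0.003
```

Request:
jog_arm:
  commands: "1 0 0 0.05 0 0 0; 1 0 0 0.1 0 0 0; 1 0 0 0.12 0 0 0; 1 0 0 0.12 0 0 0; 1 0 0 0.12 0 0 0"

```text
clock: 6.85
position: [0.6159, 0.091, 0.4003]
ee_rot: [-2.553, -1.829, 0.001]
force: [0.5, 0.3, 0.5]
width: 0.004
```

Request:
jog_arm:
  commands: "1 0 -0.1 0 0 0 0; 1 0 -0.12 0 0 0 0; 1 0 -0.14 0 0 0 0; 1 0 -0.14 0 0 0 0; 1 0 -0.12 0 0 0 0"

```text
clock: 7.35
position: [0.6159, -0.0974, 0.3989]
ee_rot: [-2.554, -1.828, 0.001]
force: [-0.0, -0.3, 0.2]
width: 0.011
```

```bash
python3 - <<'E'
from h import *
print(status.observe()['position'])
d=grab('scene');e=grab('top')
cv2.imwrite('pics/h1.png',np.hstack([d['pixels'][60:360,100:500,::-1],e['pixels'][100:400,240:640,::-1]]))
E
```

```text
[ 0.61594467 -0.0973765   0.39890713]
```

View pics/h1.png

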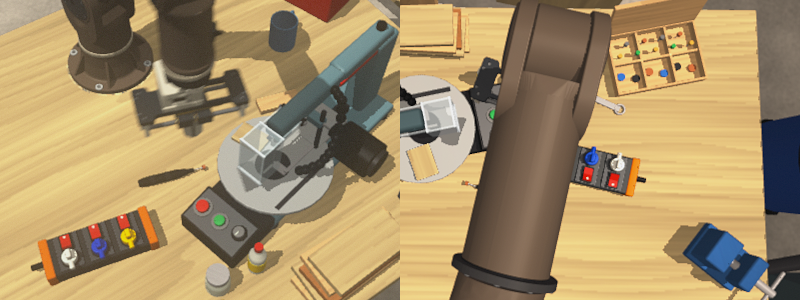

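Guard looks lowered, and the gripper hovers clear at left crop (190,125). Measure guard and fingertip.

```bash
python3 chk.py; python3 - <<'E'
from ga import *
S=dict(np.load('scene.npz'));P=pts(S);x=np.array(status.observe()['position'])
print('pred tip px',pr(x)+[300,130])
q=(np.hypot(P[...,0]-x[0],P[...,1]-x[1])<.06)&(P[...,2]>.34)&(P[...,2]<.47)
v,u=np.nonzero(q);Z=P[q]
for z in np.arange(.34,.47,.01):
    k=(Z[:,2]>=z)&(Z[:,2]<z+.01)
    if k.any(): print(round(z,2),k.sum(),Z[k].min(0).round(3),Z[k].max(0).round(3))
im=S['pixels'][:,:,::-1]
a=cv2.resize(im[160:235,250:350],(400,300),interpolation=2);b=cv2.resize(im[165:240,330:430],(400,300),interpolation=2)
cv2.imwrite('pics/h2.png',np.hstack([a,b]))
E
```

```text
7.5 [ 0.61580092 -0.09839648  0.39897013] [ 1.13887362  0.63427311 -0.08696324]
0.06 54 [0.0086 0.023  0.028 ]
0.068 58 [0.0094 0.0132 0.0239]
0.075 44 [0.009  0.0112 0.0136]
0.083 41 [0.0087 0.012  0.0148]
0.09 41 [0.0084 0.0119 0.0146]
0.098 43 [0.0096 0.0122 0.0144]
0.105 45 [0.0096 0.0124 0.0152]
0.113 48 [0.0079 0.0122 0.0151]
0.12 49 [0.0088 0.0123 0.0148]
0.128 42 [0.0085 0.0125 0.0152]
pred tip px [289.55216038 201.41827468]
0.42 7 [ 0.625 -0.11   0.425] [ 0.629 -0.098  0.43 ]
0.43 39 [ 0.622 -0.117  0.43 ] [ 0.632 -0.092  0.44 ]
0.44 68 [ 0.62 -0.12  0.44] [ 0.634 -0.088  0.45 ]
0.45 64 [ 0.618 -0.121  0.45 ] [ 0.634 -0.086  0.46 ]
0.46 20 [ 0.621 -0.121  0.46 ] [ 0.633 -0.089  0.468]
```

View pics/h2.png

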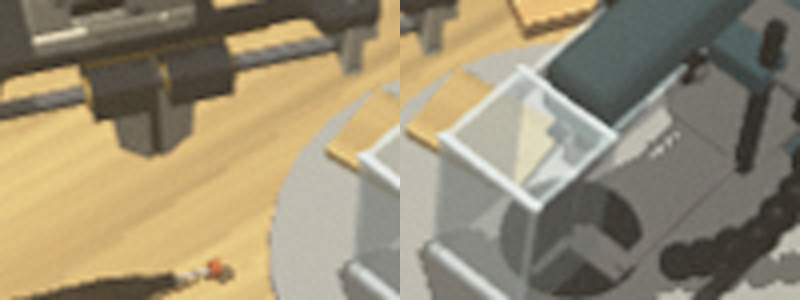

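The guard top is flat (slope about 0.02), so the guard is down. The fingertip is seen at z≈0.422 against 0.399 reported, so the closed fingers really end about 23 mm above the reported TCP. That matches the guard contact (0.249 reported against 0.272). x and y agree. I'll use that offset and go to the rocker.

Request:
jog_arm:
  commands: "1 -0.089 -0.135 0 0 0 0; 1 -0.089 -0.135 0 0 0 0; 1 -0.089 -0.135 0 0 0 0; 1 -0.089 -0.135 0 0 0 0; 1 -0.089 -0.132 0 0 0 0"

```text
clock: 8.0
position: [0.4826, -0.2967, 0.3991]
ee_rot: [-2.551, -1.832, -0.001]
force: [1.1, -0.5, 0.6]
width: 0.003
```

Request:
jog_arm:
  commands: "1 0 0 -0.15 0 0 0; 1 0 0 -0.15 0 0 0; 1 0 0 -0.15 0 0 0; 1 0 0 -0.15 0 0 0; 1 0 0 -0.15 0 0 0"

```text
clock: 8.5
position: [0.4837, -0.295, 0.1725]
ee_rot: [-2.552, -1.832, -0.002]
force: [0.6, -0.6, 0.3]
width: 0.005
```

Request:
jog_arm:
  commands: "1 0 0 -0.12 0 0 0; 1 0 0 -0.09 0 0 0; 1 0 0 -0.06 0 0 0; 1 0 0 0 0 0 0; 1 0 0 0 0 0 0"

```text
clock: 9.0
position: [0.4835, -0.2961, 0.0935]
ee_rot: [-2.552, -1.83, -0.0]
force: [-0.1, 0.7, 0.0]
width: 0.004
```

```bash
python3 - <<'E'
from h import *
s=status.observe();print(s['position'],s['joints'])
d=grab('scene');e=grab('top')
cv2.imwrite('pics/r1.png',np.hstack([cv2.resize(d['pixels'][245:345,125:265,::-1],(560,400),interpolation=2),cv2.resize(e['pixels'][225:325,400:460,::-1],(240,400),interpolation=2)]))
E
```

```text
[ 0.48353731 -0.29614067  0.09346668] [ 0.13775594  0.47456368  0.44349091  1.86726436 -0.26280894  0.85784595
  1.9561325 ]
```

View pics/r1.png

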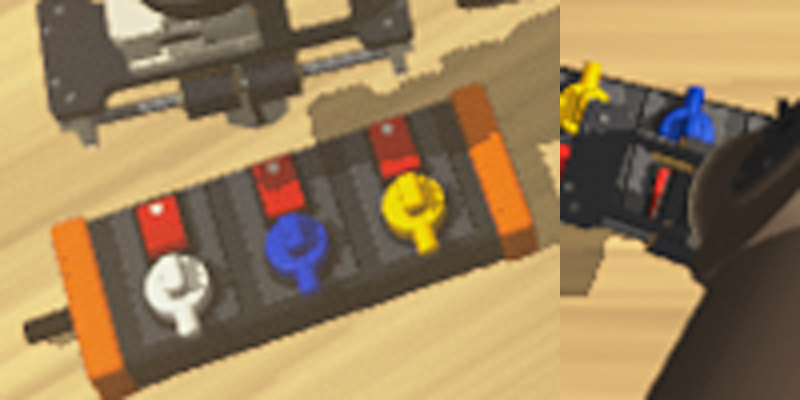

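The blue plug's rocker is the middle one, dot at (270,168), with the closed fingers (260,120) hovering above it. Trim and lower.

Request:
jog_arm:
  commands: "1 -0.005 -0.013 -0.04 0 0 0; 1 0 0 -0.05 0 0 0; 1 0 0 -0.04 0 0 0; 1 0 0 -0.02 0 0 0; 1 0 0 0 0 0 0"

```text
clock: 9.6
position: [0.4809, -0.3009, 0.0475]
ee_rot: [-2.553, -1.828, 0.001]
force: [-0.6, 0.4, 0.2]
width: 0.007
```

Request:
jog_arm:
  commands: "1 0 0 -0.01 0 0 0; 1 0 0 -0.01 0 0 0; 1 0 0 -0.01 0 0 0; 1 0 0 0 0 0 0; 1 0 0 0 0 0 0"

```text
clock: 10.1
position: [0.4815, -0.3011, 0.0394]
ee_rot: [2.554, 1.829, 0.0]
force: [-0.1, -0.2, 0.6]
width: 0.007
```

Request:
jog_arm:
  commands: "1 0 0 -0.01 0 0 0; 1 0 0 -0.01 0 0 0; 1 0 0 0 0 0 0; 1 0 0 0 0 0 0; 1 0 0 0 0 0 0"

```text
clock: 10.6
position: [0.4815, -0.3011, 0.0334]
ee_rot: [2.554, 1.829, 0.0]
force: [-0.0, 0.4, 0.8]
width: 0.003
```

Request:
jog_arm:
  commands: "1 0 0 -0.006 0 0 0; 1 0 0 0 0 0 0; 1 0 0 -0.006 0 0 0; 1 0 0 0 0 0 0; 1 0 0 0 0 0 0"

```text
clock: 11.1
position: [0.4813, -0.301, 0.0297]
ee_rot: [-2.554, -1.829, 0.0]
force: [-0.9, 0.7, 2.3]
width: 0.005
```

Request:
jog_arm:
  commands: "1 0 0 -0.005 0 0 0; 1 0 0 0 0 0 0; 1 0 0 -0.005 0 0 0; 1 0 0 0 0 0 0; 1 0 0 0 0 0 0"

```text
clock: 11.6
position: [0.4817, -0.301, 0.0266]
ee_rot: [2.554, 1.829, 0.0]
force: [-0.1, 0.2, -0.0]
width: 0.003
```

Request:
jog_arm:
  commands: "1 0 0 -0.005 0 0 0; 1 0 0 0 0 0 0; 1 0 0 -0.005 0 0 0; 1 0 0 0 0 0 0; 1 0 0 0 0 0 0"

```text
clock: 12.1
position: [0.4819, -0.3011, 0.0256]
ee_rot: [2.554, 1.829, 0.002]
force: [-6.7, 4.9, 25.3]
width: 0.005
```

```bash
python3 - <<'E'
from h import *
d=grab('scene');s=status.observe();print(s['position'],s['force'])
cv2.imwrite('pics/r2.png',cv2.resize(d['pixels'][245:345,125:265,::-1],(784,560),interpolation=2))
E
```

```text
[ 0.48186568 -0.30112358  0.02559076] [-6.08657162  4.08058793 25.00848389]
```

View pics/r2.png

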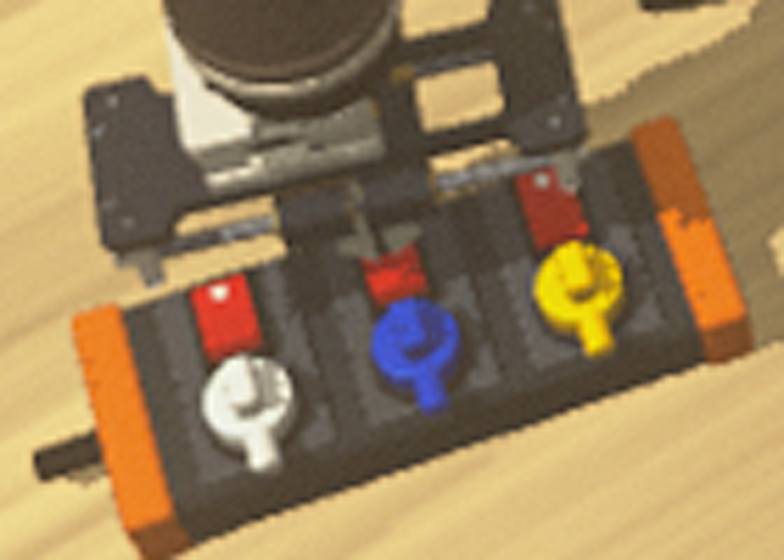

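The force rises to 25 N at a solid stop, so the rocker is fully pressed: the fingers are on the middle rocker at (385,240) in front of the blue plug, with the lamp and rotary rockers untouched. That's my 12th and last picture, so from here it is numbers only. Lift and check by depth.

Request:
jog_arm:
  commands: "1 0 0 0.06 0 0 0; 1 0 0 0.12 0 0 0; 1 0 0 0.15 0 0 0; 1 0 0 0.15 0 0 0; 1 0 0 0.12 0 0 0"

```text
clock: 12.65
position: [0.4819, -0.3013, 0.2063]
ee_rot: [2.553, 1.828, 0.002]
force: [0.7, -0.7, -0.5]
width: 0.005
```

Request:
jog_arm:
  commands: "1 0.08 0.12 0 0 0 -0.023; 1 0.08 0.12 0 0 0 -0.023; 1 0.08 0.12 0 0 0 -0.023; 1 0.08 0.12 0 0 0 -0.023; 1 0.08 0.12 0 0 0 -0.023"

```text
clock: 13.15
position: [0.6024, -0.1192, 0.2038]
ee_rot: [-3.038, -0.8, -0.001]
force: [0.8, -0.1, -0.0]
width: 0.008
```

```bash
cat > rk.py <<'E'
from m import *
np.set_printoptions(precision=4,suppress=True)
s=status.observe();print(s['position'],s['ee_rot'],s['joints'])
d=grab('scene');P=pts(d);xs=np.array([.976,-.217]);ys=np.array([.217,.976])
for nm,c in(('yellow',(.5115,-.2347)),('blue',(.4965,-.3032)),('white',(.481,-.3715))):
    f=(P[...,:2]-c)@xs;w=(P[...,:2]-c)@ys;q=(abs(w)<.009)&(abs(f)<.016)&(P[...,2]>.045)&(P[...,2]<.07)
    print(nm,q.sum(),'slope',np.polyfit(f[q],P[...,2][q],1))
E
python3 rk.py; python3 chk.py|tail -9
```

```text
[ 0.6024 -0.1192  0.2038] [-3.0381 -0.7995 -0.001 ] [-0.3091  0.4535  0.6159  1.6312 -0.2818  1.1465  0.8907]
yellow 99 slope [-0.1836  0.0547]
blue 90 slope [0.1066 0.0546]
white 91 slope [0.1643 0.0538]
0.068 64 [0.0097 0.0138 0.0245]
0.075 41 [0.0064 0.0119 0.014 ]
0.083 44 [0.0077 0.0117 0.0137]
0.09 44 [0.0085 0.0118 0.0142]
0.098 39 [0.009  0.0127 0.0156]
0.105 46 [0.0084 0.0124 0.0151]
0.113 48 [0.0095 0.0127 0.0157]
0.12 46 [0.0094 0.0121 0.015 ]
0.128 42 [0.0105 0.0134 0.0159]
```

Slopes: off −0.18 (yellow), on +0.16 (white), extractor +0.107. That is on at about 0.30, but I'll average several frames to be sure.

```bash
python3 - <<'E'
from m import *
xs=np.array([.976,-.217]);ys=np.array([.217,.976])
for cam in('scene','top'):
  Ds=[pts(grab(cam)) for _ in range(6)]
  for nm,c in(('yellow',(.5115,-.2347)),('blue',(.4965,-.3032)),('white',(.481,-.3715))):
    F=[];Z=[]
    for P in Ds:
      f=(P[...,:2]-c)@xs;w=(P[...,:2]-c)@ys;q=(abs(w)<.009)&(abs(f)<.02)&(P[...,2]>.046)&(P[...,2]<.066);F+=list(f[q]);Z+=list(P[...,2][q])
    F=np.array(F);Z=np.array(Z)
    print(cam,nm,len(F),[round(float(np.median(Z[(F>=a)&(F<a+.005)])),4) if ((F>=a)&(F<a+.005)).any() else None for a in np.arange(-.02,.02,.005)],np.polyfit(F,Z,1).round(3) if len(F)>5 else '')
E
```

```text
scene yellow 691 [0.0564, 0.0578, 0.0558, 0.0536, 0.0529, 0.0532, 0.0527, 0.0527] [-0.165  0.054]
scene blue 660 [0.0514, 0.0523, 0.0526, 0.0525, 0.0543, 0.0566, 0.0572, 0.0562] [0.156 0.054]
scene white 686 [0.0516, 0.0527, 0.0528, 0.0524, 0.0536, 0.0553, 0.0573, 0.055] [0.125 0.054]
top yellow 592 [0.0538, 0.0575, 0.0554, 0.0532, 0.0523, 0.0525, 0.0519, 0.0506] [-0.14   0.054]
top blue 600 [0.0513, 0.0522, 0.0525, 0.0522, 0.0534, 0.0556, 0.0573, 0.0521] [0.132 0.053]
top white 603 [0.0515, 0.0526, 0.0525, 0.0527, 0.0534, 0.0547, 0.0575, 0.0523] [0.095 0.054]
```

The extractor rocker is fully on (same profile as the lamp's), the rotary tool's is off, and the guard is down. Now align over the start button: finish the yaw, tilt 12°.

Request:
jog_arm:
  commands: "1 0.038 0.053 0 0 0 -0.023; 1 0.038 0.053 0 0 0 -0.023; 1 0.038 0.053 -0.05 0.0163 0.0037 0; 1 0.038 0.053 -0.05 0.0163 0.0037 0; 1 0 0 0 0 0 0"

```text
clock: 14.35
position: [0.6467, -0.0586, 0.1709]
ee_rot: [-2.911, -0.334, 0.039]
force: [-0.2, -1.7, 0.5]
width: 0.008
```

```bash
python3 - <<'E'
from h import *
from scipy.spatial.transform import Rotation as R
s=status.observe();M=R.from_rotvec(s['ee_rot']).as_matrix();n=np.array([.0455,-.203,.978]);p=s['position']
print(p,'x',M[:,0],'-z',-M[:,2],'tip',p-.025*M[:,2])
t=np.array([.6475,-.0535,.0865]);print('to contact',t-(p-.025*M[:,2]))
# panel/green by depth in scene
d=grab('scene');P=pts(d);h=cv2.cvtColor(d['pixels'],cv2.COLOR_RGB2HSV);q=(h[...,0]>50)&(h[...,0]<80)&(h[...,1]>130);q[:240]=0;q[325:]=0;q[:,:282]=0;q[:,375:]=0
print(q.sum(),np.median(P[q],0) if q.any() else '')
# finger points near predicted tip
tp=p-.025*M[:,2];L=(P-tp)@M
k=(abs(L[...,0])<.03)&(abs(L[...,1])<.02)&(L[...,2]<.02)&(L[...,2]>-.03)
print(k.sum(),L[k].min(0),L[k].max(0))
E
```

```text
[ 0.64672803 -0.05860809  0.1708571 ] x [ 0.97391105  0.22692192 -0.0019284 ] -z [ 0.04975729 -0.20524355  0.97744529] tip [ 0.64797196 -0.06373918  0.19529323]
to contact [-0.00047196  0.01023918 -0.10879323]
80 [ 0.64968294 -0.05398963  0.08729121]
10 [ 0.01227164 -0.01275302 -0.02288807] [ 0.020361    0.00987792 -0.00984588]
```

Request:
jog_arm:
  commands: "1 0.015 -0.041 0 0 0 0; 1 -0.004 0.019 -0.09 0 0 0; 1 -0.004 0.019 -0.09 0 0 0; 1 -0.004 0.019 -0.09 0 0 0; 1 0 0 0 0 0 0"

```text
clock: 14.9
position: [0.646, -0.0514, 0.0906]
ee_rot: [-2.912, -0.34, 0.039]
force: [-0.1, 0.1, 0.4]
width: 0.006
```

```bash
cat > tip.py <<'E'
from h import *
from scipy.spatial.transform import Rotation as R
s=status.observe();M=R.from_rotvec(s['ee_rot']).as_matrix();p=s['position'];tp=p-.025*M[:,2]
print(p,s['force'],'to contact',np.array([.6475,-.0535,.0865])-tp)
for c in('scene','top'):
  P=pts(grab(c));L=(P-tp)@M
  k=(abs(L[...,0])<.03)&(abs(L[...,1])<.02)&(L[...,2]<.012)&(L[...,2]>-.03)
  if k.any(): print(c,k.sum(),np.percentile(L[k],[3,97],axis=0).round(4).tolist())
E
python3 tip.py
```

```text
[ 0.64595779 -0.05138073  0.09063808] [-0.10859668  0.06194882  0.4221742 ] to contact [ 0.00028044  0.00296124 -0.02858386]
scene 7 [[0.0186, -0.0118, -0.0285], [0.0211, -0.0023, -0.0159]]
```

Request:
jog_arm:
  commands: "1 0.005 -0.01 0 0 0 0; 1 -0.001 0.005 -0.024 0 0 0; 1 -0.001 0.005 -0.024 0 0 0; 1 -0.001 0.005 -0.024 0 0 0; 1 0 0 0 0 0 0"

```text
clock: 15.5
position: [0.6477, -0.0504, 0.0698]
ee_rot: [-2.912, -0.339, 0.036]
force: [-0.1, 0.2, -0.1]
width: 0.003
```

Request:
jog_arm:
  commands: "1 0 0.001 -0.007 0 0 0; 1 0 0.001 -0.007 0 0 0; 1 0 0.001 -0.007 0 0 0; 1 0 0 0 0 0 0; 1 0 0 0 0 0 0"

```text
clock: 16.0
position: [0.6486, -0.0503, 0.0649]
ee_rot: [-2.913, -0.338, 0.033]
force: [0.8, 0.3, -0.7]
width: 0.005
```

Request:
jog_arm:
  commands: "1 0 0.001 -0.007 0 0 0; 1 0 0.001 -0.007 0 0 0; 1 0 0 0 0 0 0; 1 0 0 0 0 0 0; 1 0 0 0 0 0 0"

```text
clock: 16.5
position: [0.6487, -0.0497, 0.0608]
ee_rot: [-2.913, -0.338, 0.033]
force: [0.3, 0.1, 1.1]
width: 0.01
```

Request:
jog_arm:
  commands: "1 0 0.001 -0.007 0 0 0; 1 0 0 0 0 0 0; 1 0 0.001 -0.007 0 0 0; 1 0 0 0 0 0 0; 1 0 0 0 0 0 0"

```text
clock: 17.0
position: [0.6486, -0.0489, 0.0566]
ee_rot: [-2.913, -0.339, 0.033]
force: [-0.6, 0.1, 4.8]
width: 0.006
```

Request:
jog_arm:
  commands: "1 0 0.001 -0.006 0 0 0; 1 0 0 0 0 0 0; 1 0 0.001 -0.004 0 0 0; 1 0 0 0 0 0 0; 1 0 0 0 0 0 0"

```text
clock: 17.5
position: [0.6487, -0.0487, 0.055]
ee_rot: [-2.912, -0.338, 0.032]
force: [-4.8, 0.5, 16.8]
width: 0.005
```

Force jumped from 4.8 to 17 N after about 6 mm of travel, so the button is fully in. Retreat along the axis, then up.

Request:
jog_arm:
  commands: "1 0.002 -0.007 0.033 0 0 0; 1 0.003 -0.013 0.065 0 0 0; 1 0.004 -0.02 0.1 0 0 0; 1 0.005 -0.02 0.12 0 0 0; 1 0 -0.02 0.12 0 0 0"

```text
clock: 18.0
position: [0.6524, -0.0728, 0.1856]
ee_rot: [-2.913, -0.338, 0.035]
force: [0.2, -0.7, 0.2]
width: 0.007
```

Request:
jog_arm:
  commands: "1 -0.08 -0.1 0.08 0 0 0; 1 -0.08 -0.1 0.08 0 0 0; 1 -0.08 -0.1 0.08 0 0 0; 1 -0.08 -0.1 0.05 0 0 0; 1 0 0 0 0 0 0"

```text
clock: 18.5
position: [0.5537, -0.1995, 0.2747]
ee_rot: [-2.919, -0.326, 0.029]
force: [0.8, -0.6, 0.1]
width: 0.003
```

```bash
python3 chk.py|tail -8; python3 rk.py; python3 m.py | grep -E 'red 0|green 0'
```

```text
0.075 42 [0.0082 0.0116 0.0137]
0.083 46 [0.0088 0.0116 0.0147]
0.09 43 [0.01   0.0124 0.0147]
0.098 46 [0.0095 0.0126 0.0139]
0.105 47 [0.0077 0.0117 0.0155]
0.113 40 [0.0079 0.0125 0.015 ]
0.12 48 [0.0095 0.0122 0.0147]
0.128 44 [0.0076 0.0132 0.0153]
[ 0.5554 -0.196   0.2733] [-2.9159 -0.3305  0.0298] [-0.0557  0.4535  0.6501  1.4833 -0.4194  1.4542  0.8737]
yellow 100 slope [-0.1595  0.0544]
blue 90 slope [0.1705 0.0541]
white 92 slope [0.1422 0.0539]
scene red 0 [302.1111 265.0513] 117 [ 0.5968 -0.0646  0.0878] ray@z [ 0.596  -0.0649  0.0878]
scene red 0 [358.039  306.7792] 77 [ 0.7643 -0.0272  0.1149] ray@z [ 0.7645 -0.0278  0.1149]
```

The green button isn't in the mask; I'll check its pixels and the loose things.

```bash
python3 - <<'E'
from h import *
d=dict(np.load('scene.npz'));P=pts(d)
for v in(274,280,286): print([(d['pixels'][v,u].tolist(),P[v,u].round(3).tolist()) for u in(312,319,326)])
E
```

```text
[([105, 101, 94], [0.624, -0.056, 0.077]), ([117, 122, 104], [0.638, -0.046, 0.089]), ([84, 79, 70], [0.645, -0.031, 0.085])]
[([142, 135, 125], [0.635, -0.063, 0.074]), ([72, 112, 66], [0.652, -0.055, 0.091]), ([95, 89, 80], [0.653, -0.036, 0.071])]
[([119, 114, 104], [0.648, -0.072, 0.072]), ([79, 83, 63], [0.658, -0.059, 0.076]), ([90, 85, 75], [0.67, -0.048, 0.082])]
```

Request:
jog_arm:
  commands: "1 -0.12 -0.05 0.05 0 0 0; 1 -0.12 -0.05 0.05 0 0 0; 1 0 0 0 0 0 0; 1 0 0 0 0 0 0; 1 0 0 0 0 0 0"

```text
clock: 19.1
position: [0.4859, -0.2207, 0.301]
ee_rot: [-2.911, -0.342, 0.035]
force: [-0.0, -1.0, -0.3]
width: 0.004
```

```bash
python3 - <<'E'
from h import *
grab('top');d=grab('scene');P=pts(d)
for v in(274,280,286): print([(d['pixels'][v,u].tolist(),P[v,u].round(3).tolist()) for u in(312,319,326)])
a=cv2.imread('pics/scene0.png').astype(int);q=np.abs(a-d['pixels'][:,:,::-1].astype(int)).max(2)>60
n,l,s,c=cv2.connectedComponentsWithStats(cv2.morphologyEx(q.astype(np.uint8),cv2.MORPH_OPEN,np.ones((2,2))))
for i in range(1,n):
    if s[i,4]>10: print(s[i],c[i].round())
E
python3 m.py|grep -E 'red 0|green 0'
```

```text
[([117, 112, 106], [0.622, -0.054, 0.072]), ([122, 150, 114], [0.636, -0.044, 0.085]), ([121, 117, 111], [0.642, -0.028, 0.076])]
[([148, 139, 130], [0.635, -0.063, 0.073]), ([80, 188, 92], [0.648, -0.053, 0.083]), ([127, 120, 114], [0.654, -0.037, 0.076])]
[([119, 112, 103], [0.647, -0.071, 0.071]), ([106, 113, 94], [0.659, -0.06, 0.077]), ([115, 110, 98], [0.667, -0.046, 0.076])]
[141   0   8   7  42] [145.   3.]
[160   0   7   3  17] [163.   1.]
[160   0  22  23 214] [171.   9.]
[209   0  35  32 770] [227.  12.]
[394   0   9   8  45] [398.   3.]
[452   0   8   4  30] [455.   1.]
[102   7  11  22  85] [106.  17.]
[137   7   4   3  12] [138.   8.]
[   74     7   163   227 12947] [146. 120.]
[403   9   9   6  29] [407.  12.]
[413  14  26  14  96] [425.  21.]
[392  39  14   9  33] [398.  43.]
[226  42   9  40 153] [231.  60.]
[ 287   56  119   38 1984] [346.  78.]
[455  59  18  11 100] [464.  64.]
[236  89   6   3  12] [238.  90.]
[ 271   93   99   30 1586] [329. 110.]
[ 336  110   62   58 1412] [363. 136.]
[332 156  40  34 304] [357. 172.]
[334 173   5   7  17] [336. 176.]
[347 185  
[... 198 characters left out ...]
 215   7   8  25] [414. 218.]
[276 217  17  13  81] [284. 223.]
[333 221   6   4  20] [336. 223.]
[288 222  11   8  43] [293. 226.]
[279 224  41  35 655] [301. 241.]
[374 243  12   9  33] [379. 247.]
[297 261  11   8  66] [302. 264.]
top red 0 [338.3246 234.6228] 114 [ 0.5925 -0.0644  0.0873] ray@z [ 0.5933 -0.0652  0.0873]
top green 0 [334.0278 214.3889] 72 [ 0.6469 -0.0534  0.0874] ray@z [ 0.6464 -0.0535  0.0874]
scene red 0 [302.0156 265.5781] 128 [ 0.5971 -0.0661  0.0874] ray@z [ 0.5968 -0.0657  0.0874]
scene red 0 [358.0395 306.8421] 76 [ 0.7642 -0.0271  0.1142] ray@z [ 0.7644 -0.0277  0.1142]
scene green 0 [318.7671 279.6849] 73 [ 0.6494 -0.0542  0.0874] ray@z [ 0.6494 -0.054   0.0874]
```

It was only the arm's shadow. Both buttons are out at their original positions and heights, so I'm handing in.

```bash
python3 -c "
from cell import arm,status
s=status.observe();print(s['clock'],s['force']);print(arm.sign_off())"
```

```text
19.2 [0.28109001 0.34445531 0.33175136]
the job is handed in; nothing more can be done
None
```

I pushed the guard down, switched on the extractor rocker in front of the blue plug, then pressed and released the green start button. The job was handed in at 19.2 s of the 58 s allowed, with the arm clear of everything; sign-off gives no verdict.

**Last checks:**
- **Guard:** its top is flat in depth, a slope of about 0.02 rad.
- **Extractor rocker:** it shows the same "on" profile as the lamp's.
- **Other rockers:** the lamp's is still on and the rotary tool's still off.
- **Start and stop buttons:** both are back out, with pixels and heights as at the start. The start press ended at a hard stop, at 17 N after about 6 mm.

**Disagreements and gaps:**
- **Fingertip height:** the closed fingers really end about 23–26 mm above the reported TCP. I saw this at the guard, confirmed it by depth and allowed for it on the later presses.
- **Force readings:** they stayed near zero until the end stops, and the rocker briefly took 25 N at its stop.
- **Green button mask:** it dropped out once because of the arm's shadow and was fine when I looked again.
- **Loose things:** I did not measure each one separately. The before/after image difference includes a patch near the handpiece, which I took to be shadow. I felt no unexpected contact, and the arm stayed well above the bench there.

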